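Hook down the high fuse-cabinet hatch

ROBOT

A 7-joint arm with a two-finger parallel gripper is mounted at the origin on the work surface. World frame = base frame: x ahead of the robot, y to its left, z up, the work surface at z = 0. Lengths are in m, angles in rad, forces in N, time in s.
With the tool pointing down it reaches from about 0.4 to 0.875 m from the base axis. Payload 19.3 kg.
Tool frame: the origin (TCP) lies where the fingers leave the gripper's body, on its centre line; the fingertips stand 73 mm ahead of it and the grasp point (between the pads) lies 54 mm ahead of it; y points along the fingers, z is the direction in which the jaws open and shut, and the axes are right-handed (so a half turn about y gives the same grasp; the last joint's range is limited). The gripper opens to 85 mm and grips with 20 to 120 N. Pads are 22 mm wide; open, the fingers measure 114 mm over their backs; the gripper's body (76 mm by 85 mm) begins 54 mm behind the grasp point. The pads swing forward as they close: fully open they stand 13 mm farther back than shut.
Start: joints at [1.159, 0.521, -0.036, 1.599, 0.021, 1.021, -0.113], TCP at [0.209, -0.589, 0.304] pointing down, gripper open.
Joint ranges: [-2.91, 2.91], [-0.3, 2.13], [-1.5, 1.42], [0.17, 2.43], [-1.26, 4.41], [0.16, 1.93], [-2.52, 2.52]. Speed limits (rad/s): [1.89, 1.89, 2.39, 2.39, 3.01, 3.01, 3.01].

INTERFACE

Orientations are given as a rotation vector (axis times angle).
In Python, from workcell import robot gives the robot as it stands.
- The arm moves only by the tool drive_tool, never from a script. Its argument "rows" is one flat list of numbers, 5 for each row, row after row: the finger opening in cm, from 0 to 8.54, then the shift along the tool's x, y, z in cm, then the turn about the tool's y in rad. In form: [hand, x, y, z, turn, hand, x, y, z, turn, ...]. A call has 1 to 20 rows; each row shifts and turns the commanded pose from where the row before left it, along the tool's axes as they then stand; what a row does not reach is not made up. A row lasts 1/8 s, in which the tool goes at most 62.5 mm and 10.7 degrees, less where a joint would pass 70% of its speed; a pose out of reach is approached as far as the arm can. A call with a gripper value outside its range is refused whole. The fingers move at their own pace and stop on an object; the grip force is fixed at half the most. Time passes only in rows, so rows that do not move let the fingers close. It gives the time, the measured TCP pose, the force and the opening at its end, in the units of the state.
- robot.sense(): the state, without advancing time (a new reading comes with each control period).
- robot.grab_frame(name): name is "scene" or "top" or "wrist"; returns the picture (420x560x3 uint8, red, green, blue); there is no depth.
- robot.calibration(name): a dict with "fov_y" (degrees; the focal length in pixels is half the picture's height over the tangent of half this angle, whatever the lens; pixels are square), "cx", "cy" (the principal point, pixels), "R" (3x3) and "t" (3): a world point X has camera coordinates R X + t; the wrist camera has in their place "mount" (4x4, takes a point from camera to tool coordinates, whose origin is the TCP and whose axes are the tool frame's). Camera axes: x right, y down, z forward; pixel columns grow to the right and rows downward; lengths in m; the calibration is good to about 2 mm. The wrist camera is an equidistant fisheye: a pixel r from the principal point sees the ray r / f radians off the axis. A picture is of the moment at which its call begins: read the wrist's pose just before it. calibration takes no time and is no camera call.
- robot.job_done(): hands the job in, once; it reports no verdict.
The state is a dict: "time_s": time; "joints": joint angles; "qd": joint speeds; "effort": joint torques, N m; "eef_pos": TCP position; "orientation": TCP orientation; "force": force on the tool from outside, world axes, zero at the start; "moment": the same for the moment, N m; "opening": finger opening in m.
Only numpy, scipy, OpenCV 4.12 (cv2) and the standard library are available. Lean on these libraries where they do the work, as an engineer would, in place of code of your own. Each camera call takes 0.05 s, during which the arm holds its last target.

TASK

Take the hook pole from its two-fork rest, hook it into the eye on the cabinet's high hatch and draw the hatch down until its hidden catch snaps and holds it open, feeling for the catch and the stop behind it and never hauling hard on the hatch. Then unhook the pole, leaving the hatch held open, and lay it back in the two forks as it was, hook end the same way. Move the hatch only with the pole, gently (under 30 N), and leave the other things on the table where they are.

Things in the scene. Friction and masses are not known exactly. Their poses are not given: they have to be found in the camera images.
- cabinet: Fixed slim grey cabinet, 120 deep, 270 wide, 340 mm high; origin under its centre, front to -x. A ball catch, hidden at one end of the hinge line, snaps and then holds the hatch open. Its stop lies at 0.46 to 0.97 rad, unseen, and differs. About 0.2 to 0.15 rad before it the pull at the eye rises to 4 to 9 N, then fades to nothing (the snap), then rises steeply on the stop; over 30 N does damage.
- hinge (a point): Point on the hatch's hinge line, in its middle, at the cabinet's front, 200 mm above the table. Axes: x level, into the cabinet; y along the hinge line; z up. The hatch swings out to -x and down. Grey stay housings stand 80 mm out from the front at both ends of the hinge line (|y| 112 to 136 mm, up to 112 mm above it).
- hatch (a joint): Opening angle (rad) of the plywood hatch, 218 wide, 130 high, 10 mm thick, hinged along its lower edge. 0: shut, leaning 0.30 back into the cabinet; 0.30: upright; more: leaning out. A weak spring (0.2 N m per rad, 1 to 2 N at the eye) shuts it when let go before the catch.
- eye (a point): Centre of the steel ring eye on the hatch's front: hole 18 mm across, wire 5 mm thick. 110 mm up the hatch from the hinge line, 17.5 mm in front of the hatch's mid-plane (12.5 mm from its face), mid-width, 20 mm below its upper edge. Axes turn with the hatch: z up along it and through the hole, x at right angles into the hatch. The hole is open above and below.
- grip (a point): Where to grasp the pole, on its centre line, near its centre of mass. An 18 mm square wooden bar from 110 mm behind this point to 70 mm ahead, then an 8 mm steel rod to 170 mm ahead, whose end turns down into a pin. About 150 g. Axes: x along the pole to the hook, z opposite to the pin (up as it lies in the rest), y across.
- hook (a point): Middle of the pole's 6 mm thick hook pin, 167 mm ahead of the grip point and 15 mm below the centre line. The pin goes from the rod's end to 33 mm below the centre line, leaning back so that its tip is 5.5 mm nearer the grip. Axes as the grip's.
- cradle (a point): Where the grip point belongs (within 30 mm along) when the pole lies in its rest, 59 mm above the table. Fixed plywood rest: two forks 14 mm thick, 90 mm behind and 45 mm ahead of this point, carry the bar 50 mm above the table between prongs 30 mm apart that rise 16 mm beside it. Axes: x along the rest to the pole's hook end, z up.
- sorter: Clear acrylic tiered sorter, 170 x 170 x 65 mm, fixed; holds two globe bulbs standing 93 mm high in its low tier (at its -y side). Leave alone. Origin: on the table near its middle.
- bulb_a: White globe bulb, 60 mm across, 88 mm high, loose, standing in the sorter. Origin under its base. Leave alone.
- bulb_b: White globe bulb like the other, loose, standing in the sorter. Leave alone.
- bowl: Terracotta bowl of coin cells, 104 mm across, 42 mm high, loose. Origin under its centre. Leave alone.
- tape: Black tape ring, 90 mm across, 19 mm high, lying flat, loose. Leave alone.
- carton: Small cardboard carton, 70 x 70 x 60 mm, loose. Leave alone.
- torch: Dark metal torch standing on its 38 mm head, 110 mm high, loose. Leave alone.
- driver: Screwdriver lying on the table, loose. Leave alone.
Not all that is in view belongs to the job. Several things look just like the part that bears cradle: the one meant starts farthest to the robot's right.

How it is judged:
On the way, in this order (a step that is already met when the one before it is completed fails the run):
1. the pole's hook pin is in the eye (distance between hook and eye below 0.016 m), for 0.1 s.
2. the hatch has been drawn down with the hook in the eye (value of joint hatch above 0.38 rad and distance between hook and eye below 0.02 m), for 0.1 s.
At the end, for the whole second after the job is handed in: The catch holds the hatch open (angle above 0.38 rad, at rest; without the catch it springs shut), and the pole lies in both forks of its rest, hook end as before: grip point within 30 mm along, 12 mm across and 8 mm in height of its place, in line within 0.1 rad (value of joint hatch above 0.38 rad and velocity of joint hatch between -0.05 and 0.05 rad/s and x of grip in the frame of cradle between -0.03 and 0.03 m and y of grip in the frame of cradle between -0.012 and 0.012 m and z of grip in the frame of cradle between -0.008 and 0.008 m and x of hook in the frame of cradle above 0.1 m and angle between the x axis of grip and the x axis of cradle, either way round below 0.1 rad and distance between hook and eye above 0.05 m); the robot touches nothing.
It fails at once if more than 30 N between the pole and the cabinet or its hatch (contact force between pole and cabinet above 30 N).
It fails at once if the robot touches the hatch or cabinet itself (contact force between any of the fingers, the arm and cabinet above 0.5 N).
It fails at once if a bystander is moved by more than 30 mm (distance of any of bulb_a, bulb_b, bowl, tape, carton, torch, driver from where it was at the start of the episode above 0.03 m).
It also fails if it takes over 72 s, if anything falls off the work surface, if the arm or the gripper's body presses on something with over 40 N, if the wrist force passes 120 N, or if a joint passes its speed limit or range.

## Working session

There is one attempt and no reset: what is moved stays moved. The work goes in short steps, Python scripts to look and compute and a tool call to move; the robot and the scene stay as the last step left them, time stands still between calls to the robot, and variables do not carry over. Pictures are saved under pics/ and viewed, and the job is handed in when it is done.

Besides the shell and the picture viewer there is one more tool, called as name(argument=value, ...) on one line, values as JSON. drive_tool: Moves the arm, as the interface text tells. Its arguments: {"type":"object","properties":{"rows":{"type":"array"}},"required":["rows"]}

```bash
ls; mkdir -p pics
python3 - <<'E'
from workcell import robot
import cv2
s=robot.sense();print(s)
for n in ["scene","top","wrist"]:
    c=robot.calibration(n);print(n,c)
    f=robot.grab_frame(n);cv2.imwrite(f"pics/{n}0.png",f[:,:,::-1])
E
```

```text
pics
{'time_s': 0.0, 'joints': array([ 1.15879713,  0.52199868, -0.03629351,  1.60002325,  0.02119973,
        1.02112469, -0.11280743]), 'qd': array([-3.98860873e-04, -2.32482029e-04, -8.95747931e-05,  1.07109558e-03,
       -1.05314946e-03, -1.11706894e-03,  9.84325715e-04]), 'effort': array([ 5.41414247e-04, -9.27118492e+01,  1.98040254e+00, -3.69943357e+01,
        1.80507096e-02,  7.89305835e-03,  1.55312456e-06]), 'eef_pos': array([ 0.20935024, -0.58860804,  0.30333017]), 'orientation': array([-0.35163964,  2.03717408, -2.03483863]), 'force': array([ 0.5058471 ,  0.24569372, -0.88612579]), 'moment': array([-0.02747232, -0.01259008,  0.04805042]), 'opening': 0.08533392768222997}
scene {'fov_y': 49.74621035684425, 'cx': 281.335052743987, 'cy': 208.98035993746305, 'R': array([[ 0.99993402,  0.00935961, -0.00665993],
       [ 0.00408542, -0.8316186 , -0.55533216],
       [-0.01073621,  0.55526831, -0.83160197]]), 't': array([-0.51877913,  0.09177582,  1.33443837])}
top {'fov_y': 51.02881276952456, 'cx': 277.7906280809674, 'cy': 211.09367547938734, 'R': array([[ 1.93829579e-02, -9.99812107e-01, -2.25131115e-04],
       [-9.82536266e-01, -1.90063589e-02, -1.85097931e-01],
       [ 1.85058873e-01,  3.80894487e-03, -9.82720054e-01]]), 't': array([-0.02131574,  0.5630787 ,  1.11553252])}
wrist {'fov_y': 65.70646984690485, 'cx': 273.92694434998674, 'cy': 210.70787958437344, 'mount': array([[-1.17212075e-04,  9.44307213e-01,  3.29065151e-01,
        -8.43777699e-02],
       [ 2.74233817e-05, -3.29065150e-01,  9.44307220e-01,
        -6.99755443e-02],
       [ 9.99999993e-01,  1.19708288e-04,  1.26743119e-05,
         8.53957436e-04],
       [ 0.00000000e+00,  0.00000000e+00,  0.00000000e+00,
         1.00000000e+00]])}
```

View pics/scene0.png

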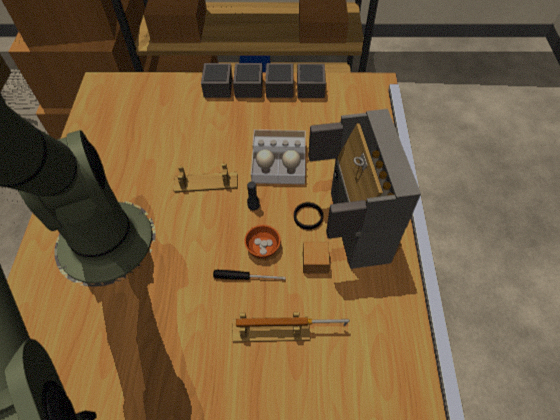

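View pics/top0.png

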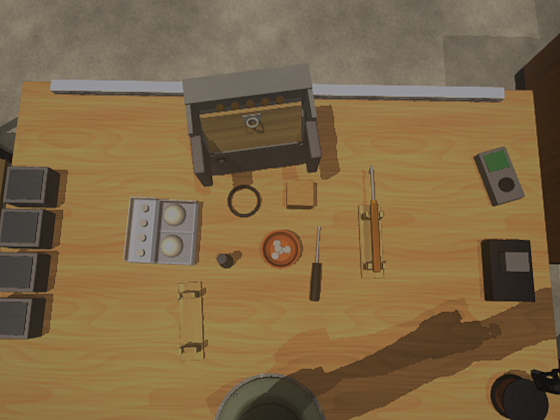

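View pics/wrist0.png

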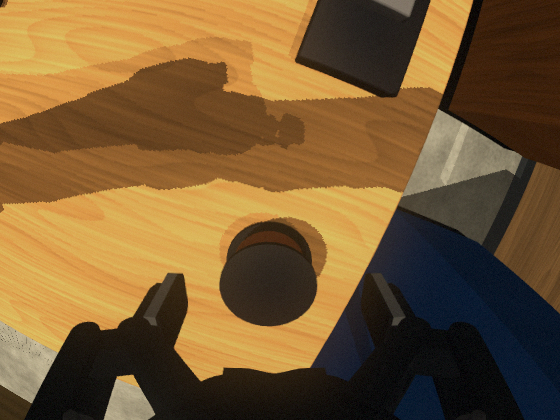

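The rest candidates are the pole-bearing one at scene (290,325), top (372,240), and an empty one at scene (205,180), top (190,320). The robot's right is -y, which is downward in the scene view and rightward in the top view, so the one with the pole is meant. Next I'll enlarge it and the eye.

```bash
cat > h.py <<'E'
import numpy as np, cv2
from workcell import robot
from scipy.spatial.transform import Rotation as Ro
def ray(n,u,v):
    c=robot.calibration(n); f=210/np.tan(np.radians(c['fov_y']/2))
    if n=='wrist':
        s=robot.sense(); a=np.array([u-c['cx'],v-c['cy']]); r=np.hypot(*a); th=r/f
        d=np.array([*(a/r*np.sin(th)),np.cos(th)]); M=c['mount']
        T=Ro.from_rotvec(s['orientation']).as_matrix()
        return T@M[:3,3]+s['eef_pos'], T@M[:3,:3]@d
    d=np.array([(u-c['cx'])/f,(v-c['cy'])/f,1]); R=c['R']; return -R.T@c['t'],R.T@d
def onz(n,u,v,z):
    o,d=ray(n,u,v); return o+d*(z-o[2])/d[2]
def tri(*a):
    A=np.zeros((3,3));b=np.zeros(3);L=[ray(*x) for x in a]
    for o,d in L:
        d=d/np.linalg.norm(d);P=np.eye(3)-np.outer(d,d);A+=P;b+=P@o
    X=np.linalg.solve(A,b)
    return X,[np.linalg.norm(np.cross(X-o,d/np.linalg.norm(d))) for o,d in L]
def proj(n,X):
    c=robot.calibration(n); f=210/np.tan(np.radians(c['fov_y']/2))
    p=c['R']@X+c['t'];return p[:2]/p[2]*f+[c['cx'],c['cy']]
def shot(n,name):
    f=robot.grab_frame(n)[:,:,::-1].copy();cv2.imwrite(f'pics/{name}.png',f);return f
def crop(img,x0,y0,x1,y1,k,name):
    cv2.imwrite(f'pics/{name}.png',cv2.resize(img[y0:y1,x0:x1],None,fx=k,fy=k,interpolation=cv2.INTER_CUBIC))
E
python3 - <<'E'
from h import *
t=cv2.imread('pics/top0.png');s=cv2.imread('pics/scene0.png')
a=cv2.resize(t[155:285,340:400],None,fx=4,fy=4,interpolation=2)
b=cv2.resize(t[60:190,175:330],None,fx=3,fy=3,interpolation=2)
im=np.zeros((520,720,3),np.uint8);im[:520,:240]=a;im[:390,245:245+465]=b;cv2.imwrite('pics/ct.png',im)
a=cv2.resize(s[300:350,225:360],None,fx=5,fy=5,interpolation=2)
b=cv2.resize(s[105:245,300:420],None,fx=2.4,fy=2.4,interpolation=2)
im=np.zeros((600,700,3),np.uint8);im[:250,:675]=a;im[255:255+b.shape[0],:b.shape[1]]=b
c=cv2.resize(s[140:185,335:385],None,fx=7,fy=7,interpolation=2);im[255:570,300:650]=c;cv2.imwrite('pics/cs.png',im)
E
```

```text
(no output)
```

View pics/ct.png

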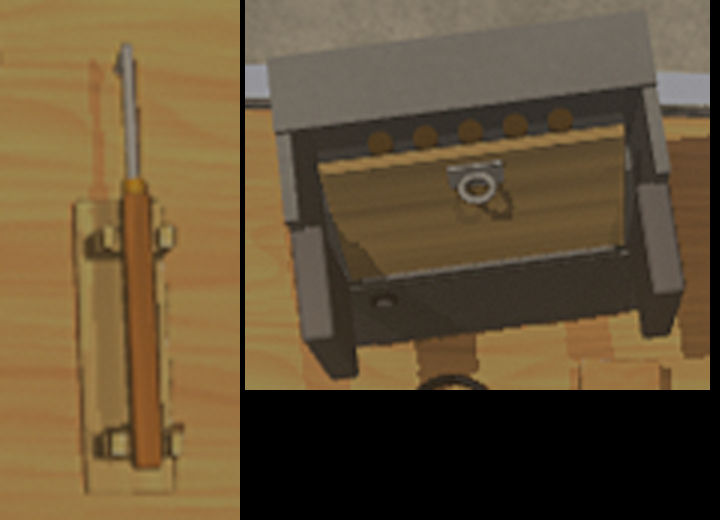

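View pics/cs.png

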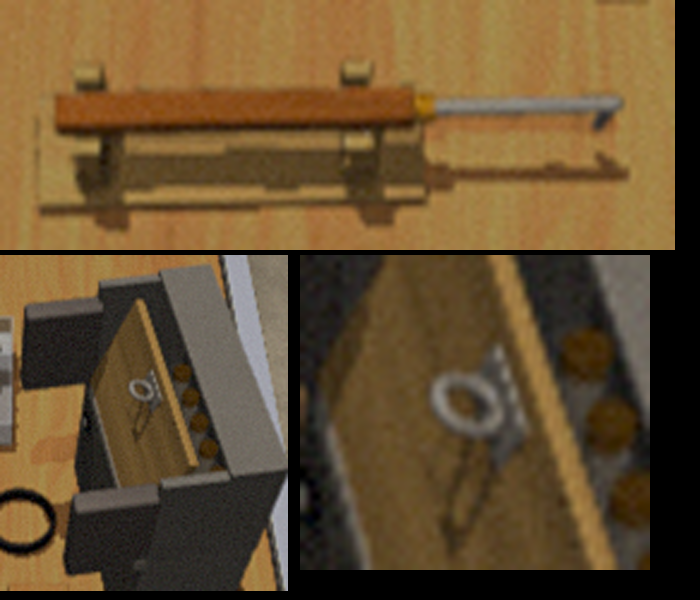

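Run:
```python
from h import *
np.set_printoptions(precision=4,suppress=True)
def T(x,y):return ('top',340+x/4,155+y/4)
def S(x,y):return ('scene',225+x/5,300+y/5)
for n,a,b in [('back',(147,467),(56,107)),('front',(135,188),(415,103)),('tip',(126,43),(620,100))]:
    print(n,onz(*T(*a),.068),onz(*S(*b),.068),tri(T(*a),S(*b)))
def B(x,y):return ('top',175+(x-245)/3,60+y/3)
def E(x,y):return ('scene',335+(x-300)/7,140+(y-255)/7)
print('eye',tri(B(478,187),E(468,405)),onz(*B(478,187),.31),onz(*E(468,405),.31))
def yaw(a,b,z):
    p,q=onz(*B(*a),z),onz(*B(*b),z); d=p-q; print(p,q,np.linalg.norm(d),np.arctan2(-d[0],d[1]))
yaw((318,165),(625,127),.324)
yaw((275,130),(655,80),.34)
yaw((268,60),(645,10),.34)
p,q=onz(*B(275,130),.34),onz(*B(268,60),.34);print(p-q)
# housings top front edges
yaw((305,340),(680,290),.312)
```

```text
back [ 0.4078 -0.2661  0.068 ] [ 0.4097 -0.2686  0.068 ] (array([ 0.4086, -0.267 ,  0.0632]), [np.float64(0.0005716315101223268), np.float64(0.0005716315101221837)])
front [ 0.5897 -0.2623  0.068 ] [ 0.5879 -0.2653  0.068 ] (array([ 0.5893, -0.2634,  0.0639]), [np.float64(0.0012404457853759708), np.float64(0.0012404457853761141)])
tip [ 0.6885 -0.2583  0.068 ] [ 0.6897 -0.2631  0.068 ] (array([ 0.6909, -0.2601,  0.0599]), [np.float64(5.123765572893793e-05), np.float64(5.123765572885831e-05)])
eye (array([0.7082, 0.0463, 0.3082]), [np.float64(0.0002443709402185017), np.float64(0.0002443709402183966)]) [0.7072 0.0461 0.31  ] [0.708  0.0449 0.31  ]
[0.7157 0.1584 0.324 ] [ 0.7485 -0.0577  0.324 ] 0.2185034790842691 0.15045781420880125
[0.7343 0.1865 0.34  ] [ 0.7767 -0.0776  0.34  ] 0.26742694658132576 0.15949193391845654
[0.7866 0.1945 0.34  ] [ 0.8299 -0.0702  0.34  ] 0.2681794759393739 0.16208888173091832
[-0.0523 -0.008   0.    ]
[0.5914 0.163  0.312 ] [ 0.6327 -0.0979  0.312 ] 0.2642205822138016 0.15701239714561394
```

Run:
```python
from h import *
np.set_printoptions(precision=4,suppress=True)
s=robot.sense();M=Ro.from_rotvec(s['orientation']).as_matrix();print(M,s['eef_pos'])
x=M[:,0];print('tool x yaw',np.arctan2(x[1],x[0]))
```

```text
[[-0.9422 -0.0003  0.3352]
 [-0.3352  0.0008 -0.9422]
 [ 0.     -1.     -0.0009]] [ 0.2094 -0.5887  0.3035]
tool x yaw -2.799794277660788
```

drive_tool(rows=[8.5, 0, 0, 0, 0.16, 8.5, 0, 0, 0, 0.16, 8.5, -3.17, 0, -3.16, 0, 8.5, -3.17, 0, -3.16, 0, 8.5, -3.17, 0, -3.16, 0, 8.5, -3.17, 0, -3.16, 0, 8.5, -3.17, 0, -3.16, 0, 8.5, -3.17, 0, -3.16, 0, 8.5, -3.17, 0, -3.16, 0, 8.5, -3.17, 0, -3.16, 0, 8.5, -3.17, 2, -3.16, 0, 8.5, -3.17, 2, -3.16, 0, 8.5, 0, 3, 0, 0, 8.5, 0, 3, 0, 0, 8.5, 0, 0, 0, 0])

```text
time_s: 2.02
eef_pos: [0.5187, -0.2655, 0.2022]
orientation: [-0.028, 2.214, -2.21]
force: [0.7, 0.4, 0.0]
opening: 0.085
```

```bash
cat >> h.py <<'E'
np.set_printoptions(precision=4,suppress=True)
def pose():
    s=robot.sense();M=Ro.from_rotvec(s['orientation']).as_matrix();x=M[:,0]
    return s['eef_pos'],M,np.arctan2(x[1],x[0]),s
def need(grip,polyaw):
    p,M,y,s=pose(); tgt=np.array(grip)+[0,0,.054]
    dy=(y-(polyaw-np.pi)+np.pi)%(2*np.pi)-np.pi
    print('t %.2f'%s['time_s'],'tcp',p,'poleyaw',(y+np.pi+np.pi)%(2*np.pi)-np.pi,'open',s['opening'],'F',s['force'],'M',s['moment'])
    print('need cm (before turn axes)',100*M.T@(tgt-p),'turn',dy,'j',s['joints'])
E
python3 - <<'E'
from h import *
need([.519,-.2655,.059],.022)
shot('wrist','w1')
f=shot('top','t1')
E
```

```text
t 2.02 tcp [ 0.5187 -0.2655  0.2022] poleyaw 0.02204977520528617 open 0.08497032537903115 F [0.6679 0.3542 0.0001] M [ 0.0653 -0.0382  0.005 ]
need cm (before turn axes) [-0.0622  8.9186  0.0107] turn 4.9775205286373136e-05 j [ 0.4084  0.5818 -0.0522  1.7988  0.0412  0.7658 -1.2138]
```

View pics/w1.png

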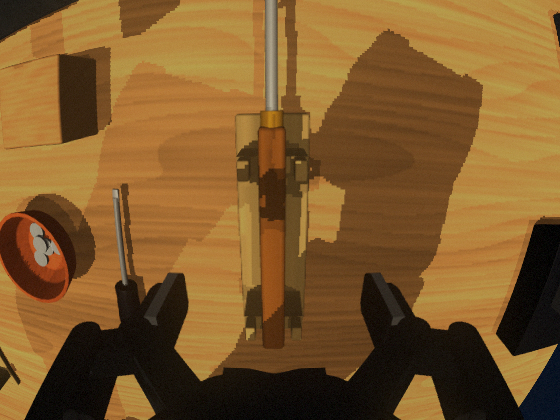

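Run:
```python
from h import *
for u,v in [(272,112),(272,128),(272,346),(272.5,30),(271,200)]: print(onz('wrist',u,v,.068))
print(onz('top',316,285,0.01))
```

```text
[ 0.5978 -0.2643  0.068 ]
[ 0.5876 -0.2646  0.068 ]
[ 0.4115 -0.268   0.068 ]
[ 0.6507 -0.2635  0.068 ]
[ 0.5399 -0.2649  0.068 ]
[ 0.3727 -0.1161  0.01  ]
```

drive_tool(rows=[8.5, 0, 3, 0, 0, 5, 0, 3, 0, 0, 4, 0, 2.0, 0, 0, 4, 0, 0.9, 0, 0, 3, 0, 0, 0, 0, 1, 0, 0, 0, 0, 1, 0, 0, 0, 0, 1, 0, 0, 0, 0, 1, 0, 0, 0, 0, 1, 0, 0, 0, 0])

```text
time_s: 3.38
eef_pos: [0.52, -0.2663, 0.1162]
orientation: [-0.022, 2.209, -2.211]
force: [-1.3, -0.1, 8.1]
opening: 0.0172
```

Run:
```python
from h import *
need([.519,-.2655,.059],.022)
```

```text
t 3.38 tcp [ 0.52   -0.2663  0.1162] poleyaw 0.021556508251557194 open 0.017249248228734106 F [-1.3049 -0.0869  8.0521] M [ 0.0948  0.3127 -0.0312]
need cm (before turn axes) [ 0.101   0.318  -0.0828] turn -0.00044349174844260375 j [ 0.405   0.7124 -0.0474  1.8361  0.0556  0.5926 -1.2262]
```

drive_tool(rows=[1, 0, -0.5, 0, 0, 1, 0, -1, 0, 0, 1, 0, -1, 0, 0, 1, 0, -2, 0, 0, 1, 0, -3, 0, 0, 1, 0, -4, 0, 0, 1, 0, -5, 0, 0, 1, 0, -5, 0, 0, 1, 0, -5, 0, 0, 1, 0, -5, 0, 0, 1, 0, -2, 0, 0, 1, 0, -0.5, 0, 0, 1, 0, 0, 0, 0])

```text
time_s: 5.0
eef_pos: [0.5193, -0.2659, 0.4544]
orientation: [-0.025, 2.211, -2.21]
force: [0.1, -0.4, -2.4]
opening: 0.0172
```

Run:
```python
from h import *
need([.543,.020,.39],.157)
shot('wrist','w2');shot('scene','s2');f=shot('top','t2')
crop(f,250,60,450,260,3,'t2c')
```

```text
t 5.00 tcp [ 0.5193 -0.2659  0.4544] poleyaw 0.02185637295551368 open 0.017192122778306663 F [ 0.104  -0.4152 -2.3571] M [ 0.0396 -0.0068  0.0597]
need cm (before turn axes) [ -2.9976   1.0512 -28.5289] turn -0.13514362704448635 j [ 0.4038  0.3365 -0.0445  1.4993  0.0152  1.3068 -1.1911]
```

View pics/w2.png

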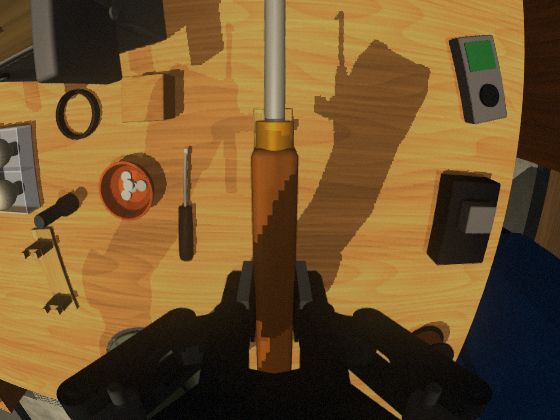

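View pics/s2.png

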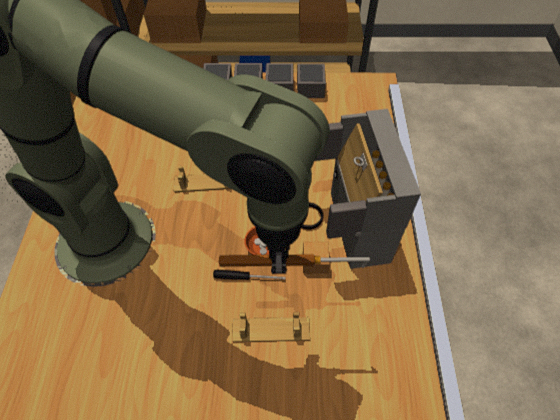

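View pics/t2c.png

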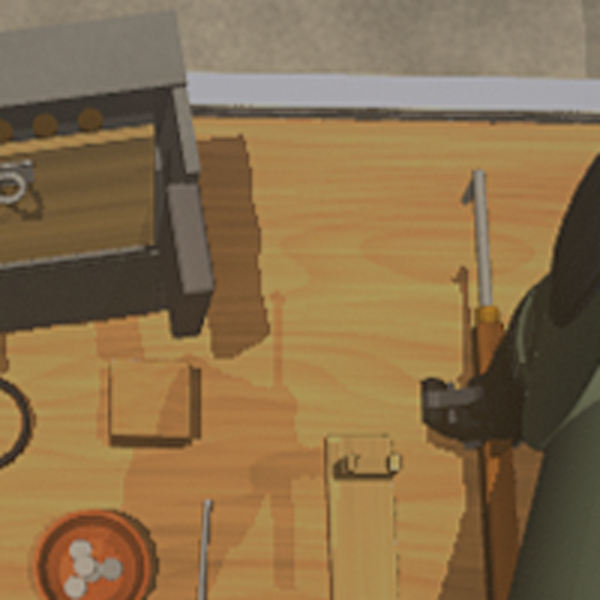

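Run:
```python
from h import *
s=cv2.imread('pics/s2.png');t=cv2.imread('pics/t2.png')
im=np.zeros((520,800,3),np.uint8)
im[:400,:800]=cv2.resize(s[235:285,290:390],None,fx=8,fy=8,interpolation=2)
cv2.imwrite('pics/a.png',im)
cv2.imwrite('pics/b.png',cv2.resize(t[105:175,390:430],None,fx=8,fy=8,interpolation=2))
print(proj('scene',np.array([.5193+.167,-.2655+.0037,.3974-.015])),proj('top',np.array([.5193+.167,-.2655+.0037,.3974-.015])))
for dx,dz in ((.170,.004),(.170,-.004),(.1645,-.033)):
  X=np.array([.5193+dx,-.2655+.0037,.3974+dz]);print(proj('scene',X),proj('top',X))
```

```text
[366.5464 261.3927] [406.7009 121.118 ]
[369.6726 256.7411] [409.4841 115.8393]
[369.0131 258.7242] [408.2748 117.4763]
[363.8653 265.6459] [404.1638 125.7576]
```

View pics/a.png

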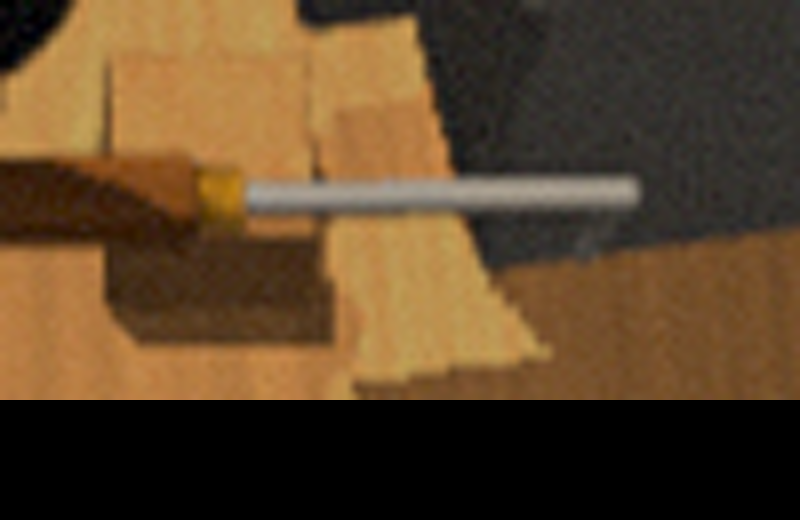

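View pics/b.png

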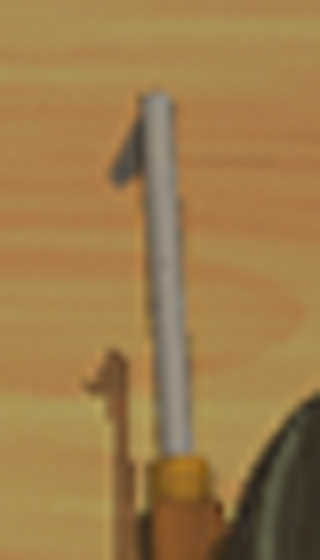

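drive_tool(rows=[1, 0, 0, 0, -0.065, 1, 0, 0, 0, -0.07, 1, -0.6, 0, -2, 0, 1, -0.9, 0, -3.5, 0, 1, -0.9, 0, -4, 0, 1, -0.9, 0, -4, 0, 1, -0.9, 0, -4, 0, 1, -0.9, 0, -4, 0, 1, -0.9, 0, -3.5, 0, 1, -0.76, 0, -3.07, 0, 1, 0, 0, 0, 0, 1, 0, 0, 0, 0])

```text
time_s: 6.65
eef_pos: [0.5424, 0.0212, 0.4544]
orientation: [-0.169, 2.14, -2.141]
force: [0.2, -0.8, -1.6]
opening: 0.017
```

Run:
```python
from h import *
need([.5422,.0219,.328],.157)
s=shot('scene','s3');t=shot('top','t3')
im=np.zeros((560,800,3),np.uint8)
im[:480,:400]=cv2.resize(s[110:206,300:380],None,fx=5,fy=5,interpolation=2)
im[:500,400:]=cv2.resize(t[60:160,220:300],None,fx=5,fy=5,interpolation=2)
cv2.imwrite('pics/c3.png',im)
p,M,y,_=pose()
xc=np.array([np.cos(.157),np.sin(.157)])
for dx,dz in ((.170,.0),(.1645,-.033)):
  X=np.array([*(p[:2]+dx*xc+.002*np.array([.156,-.988])),p[2]-.057+dz]);print(proj('scene',X),proj('top',X))
```

```text
t 6.65 tcp [0.5424 0.0212 0.4544] poleyaw 0.15634615073635505 open 0.0170134169358995 F [ 0.2197 -0.8372 -1.6349] M [-0.0864  0.0138  0.0041]
need cm (before turn axes) [ 0.0002  7.2399 -0.078 ] turn -0.0006538492636449789 j [ 0.0192  0.2693 -0.2156  1.595   0.0596  1.2847 -1.6201]
[365.4309 136.2846] [250.5511 103.3887]
[361.0076 146.3761] [251.8927 112.8806]
```

View pics/c3.png

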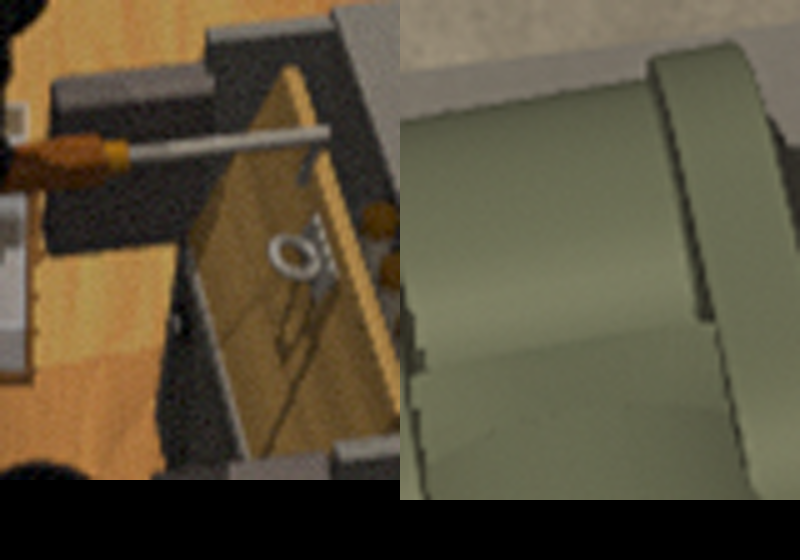

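drive_tool(rows=[1, 0, 1, -0.08, 0, 1, 0, 2, 0, 0, 1, 0, 1.5, 0, 0, 1, 0, 0.5, 0, 0, 1, 0, 0, 0, 0])

```text
time_s: 7.38
eef_pos: [0.5424, 0.0225, 0.4048]
orientation: [-0.168, 2.14, -2.14]
force: [0.5, 0.4, -1.7]
opening: 0.0171
```

```bash
cat > look.py <<'E'
from h import *
import sys
n=sys.argv[1]
need([.5422,.0219,.325],.157)
s=shot('scene','s'+n)
im=cv2.resize(s[115:205,310:410],None,fx=6,fy=6,interpolation=2)
cv2.imwrite(f'pics/c{n}.png',im)
E
python3 look.py 4
```

```text
t 7.38 tcp [0.5424 0.0225 0.4048] poleyaw 0.15666176352262307 open 0.01706086045379321 F [ 0.5015  0.4159 -1.6926] M [-0.0256 -0.0068 -0.0087]
need cm (before turn axes) [0.0272 2.5839 0.0584] turn -0.00033823647737696305 j [ 0.0178  0.3014 -0.2179  1.6765  0.0696  1.1715 -1.6318]
```

View pics/c4.png

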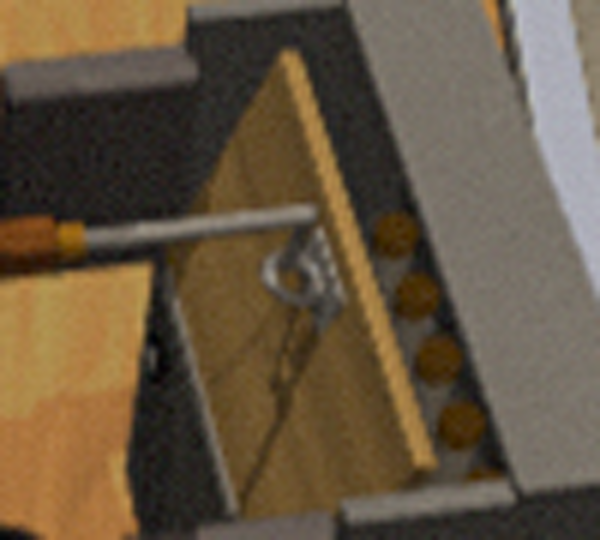

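Run:
```python
from h import *
p,M,y,_=pose()
xc=np.array([np.cos(.157),np.sin(.157)]);yc=np.array([-.1564,.9877])
q=lambda X:(proj('scene',X)-[310,115])*6
for dx,dz in ((.170,.0),(.1645,-.033)):
  X=np.array([*(p[:2]+dx*xc-.002*yc),p[2]-.057+dz]);print(X,q(X))
e=np.array([.7075,.046,.310])
up=np.array([*(.2955*xc),.955])
fr=np.array([*(-.955*xc),.2955])
Y=np.array([*yc,0])
im=cv2.imread('pics/c4.png')
for r,c in ((.009,(0,0,255)),(.014,(0,255,0))):
  P=[q(e+r*(np.cos(a)*fr+np.sin(a)*Y)) for a in np.linspace(0,6.28,40)]
  cv2.polylines(im,[np.int32(np.round(P))],True,c,1)
cv2.imwrite('pics/c4o.png',im[150:400,150:450].repeat(2,0).repeat(2,1));print(q(e))
```

```text
[0.7107 0.0472 0.3482] [313.6271 211.4117]
[0.7053 0.0463 0.3152] [288.5813 267.5494]
[292.4165 276.5058]
```

View pics/c4o.png

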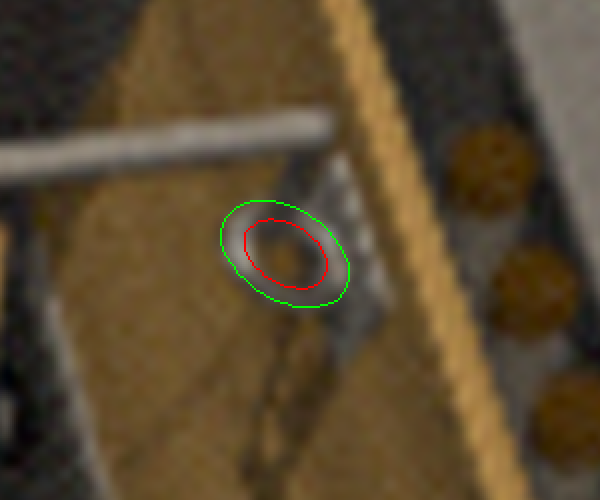

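drive_tool(rows=[1, 0, 0.3, 0.08, 0, 1, 0, 0.4, 0, 0, 1, 0, 0.4, 0, 0, 1, 0, 0, 0, 0])

```text
time_s: 7.92
eef_pos: [0.5424, 0.0217, 0.3936]
orientation: [-0.169, 2.14, -2.14]
force: [-0.9, -1.1, -1.1]
opening: 0.0166
```

```bash
python3 look.py 5
```

```text
t 7.92 tcp [0.5424 0.0217 0.3936] poleyaw 0.1567421641517459 open 0.016632412907115604 F [-0.9486 -1.1223 -1.1381] M [-0.0228  0.011   0.0105]
need cm (before turn axes) [ 0.012   1.4561 -0.0173] turn -0.00025783584825411765 j [ 0.0186  0.3101 -0.2175  1.6935  0.0722  1.1464 -1.6327]
```

View pics/c5.png

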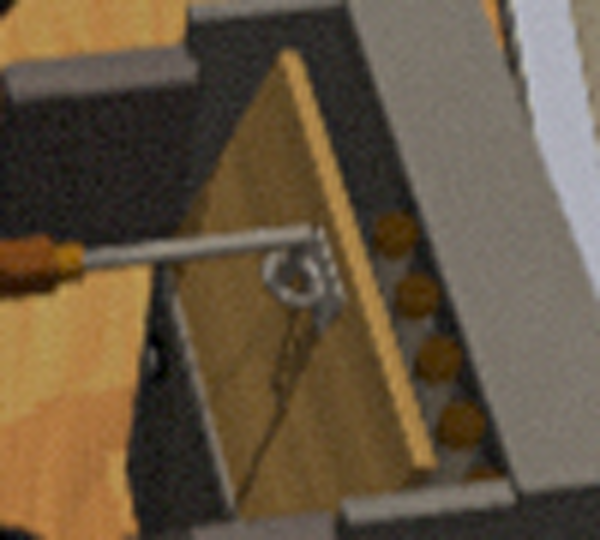

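drive_tool(rows=[1, 0, 0.4, 0, 0, 1, 0, 0.4, 0, 0, 1, 0, 0.4, 0, 0, 1, 0, 0, 0, 0])

```text
time_s: 8.48
eef_pos: [0.5424, 0.0218, 0.3815]
orientation: [-0.169, 2.14, -2.14]
force: [-0.2, 0.1, -2.0]
opening: 0.0167
```

```bash
python3 look.py 6
```

```text
t 8.47 tcp [0.5424 0.0218 0.3815] poleyaw 0.1567444044448214 open 0.016731042579637805 F [-0.1812  0.1282 -1.952 ] M [ 0.0433 -0.0296 -0.0338]
need cm (before turn axes) [ 0.0154  0.253  -0.0144] turn -0.00025559555517862265 j [ 0.0181  0.32   -0.2174  1.711   0.0754  1.1193 -1.6356]
```

View pics/c6.png

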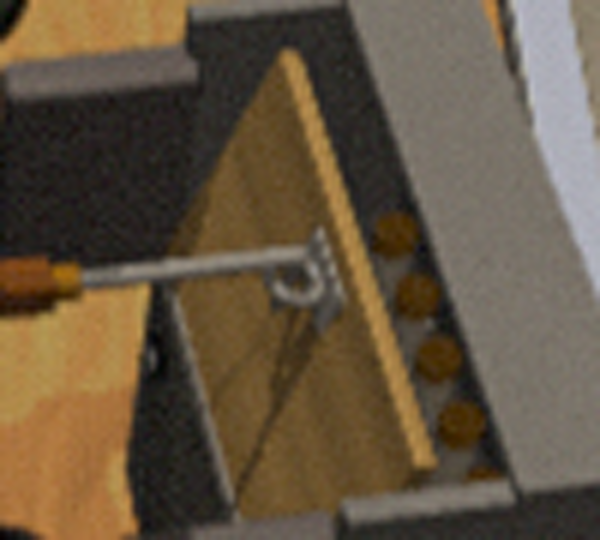

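```bash
cat > path.py <<'E'
import numpy as np
def eye(q):
    a=q-.3;up=np.array([-np.sin(a),np.cos(a)]);fr=np.array([-np.cos(a),-np.sin(a)])
    return .110*up+.0175*fr   # rel hinge (x into cab, z)
if __name__=='__main__':
    for q in np.arange(0,1.01,.05):
        d=(eye(q)-eye(0))*100
        print('%.2f out %.2f down %.2f'%(q,-d[0],-d[1]))
E
python3 path.py
```

```text
0.00 out -0.00 down -0.00
0.05 out 0.55 down -0.07
0.10 out 1.11 down -0.10
0.15 out 1.67 down -0.11
0.20 out 2.22 down -0.09
0.25 out 2.78 down -0.05
0.30 out 3.33 down 0.03
0.35 out 3.88 down 0.13
0.40 out 4.42 down 0.26
0.45 out 4.95 down 0.41
0.50 out 5.48 down 0.59
0.55 out 6.00 down 0.80
0.60 out 6.50 down 1.03
0.65 out 6.99 down 1.29
0.70 out 7.47 down 1.58
0.75 out 7.94 down 1.88
0.80 out 8.39 down 2.21
0.85 out 8.82 down 2.56
0.90 out 9.23 down 2.94
0.95 out 9.63 down 3.33
1.00 out 10.00 down 3.74
```

drive_tool(rows=[1, 0.4, 0, 0, 0, 1, 0.4, 0, 0, 0, 1, 0.4, 0, 0, 0, 1, 0.4, 0, 0, 0, 1, 0.4, 0, 0, 0, 1, 0.4, 0, 0, 0, 1, 0.2, 0, 0, 0, 1, 0, 0, 0, 0])

```text
time_s: 9.52
eef_pos: [0.5167, 0.0177, 0.3819]
orientation: [-0.168, 2.14, -2.14]
force: [0.4, -0.4, -2.5]
opening: 0.0169
```

```bash
cat > st.py <<'E'
from h import *
from path import eye
p,M,y,s=pose()
xc=np.array([np.cos(.157),np.sin(.157)])
P0=np.array([.5424,.0218,.3815])
d=p-P0; out=-(d[:2]@xc)*100; lat=d[:2]@np.array([-.1564,.9877])*100
F=s['force']; 
qs=np.linspace(0,1.1,1101); o=np.array([-(eye(q)-eye(0))[0]*100 for q in qs])
q=np.interp(out-.6,o,qs)
print('t %.2f out %.2f down %.2f lat %.2f yaw %.4f | Fout %.1f Flat %.1f Fz %.1f (less -1.8) | q~%.3f eyedown %.2f'%(s['time_s'],out,-d[2]*100,lat,y+np.pi,-F[:2]@xc,F[:2]@[-.1564,.9877],F[2],q,-(eye(q)-eye(0))[1]*100),'Mz',s['moment'])
E
python3 st.py; python3 look.py 7
```

```text
t 9.53 out 2.60 down -0.04 lat -0.00 yaw 0.1567 | Fout -0.4 Flat -0.5 Fz -2.5 (less -1.8) | q~0.180 eyedown -0.10 Mz [ 0.0012 -0.1186  0.0185]
t 9.53 tcp [0.5167 0.0177 0.3819] poleyaw 0.15669260368568327 open 0.01687766149085987 F [ 0.4283 -0.4291 -2.4784] M [ 0.0012 -0.1186  0.0185]
need cm (before turn axes) [-2.5864  0.2909 -0.0176] turn -0.0003073963143167546 j [ 0.0278  0.2753 -0.2208  1.7731  0.0669  1.1005 -1.6294]
```

View pics/c7.png

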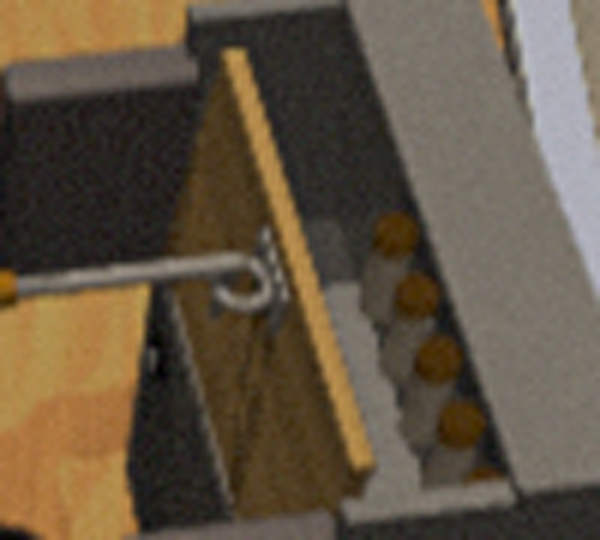

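drive_tool(rows=[1, 0.3, 0, 0, 0, 1, 0.3, 0.05, 0, 0, 1, 0.3, 0.05, 0, 0, 1, 0, 0, 0, 0])

```text
time_s: 10.07
eef_pos: [0.5077, 0.0162, 0.3809]
orientation: [-0.168, 2.14, -2.14]
force: [0.8, -1.0, -2.4]
opening: 0.0168
```

```bash
python3 st.py
```

```text
t 10.07 out 3.52 down 0.06 lat -0.01 yaw 0.1567 | Fout -0.6 Flat -1.1 Fz -2.4 (less -1.8) | q~0.263 eyedown -0.03 Mz [-0.0184 -0.081  -0.0284]
```

drive_tool(rows=[1, 0.3, 0.05, 0, 0, 1, 0.3, 0.05, 0, 0, 1, 0, 0, 0, 0])

```text
time_s: 10.45
eef_pos: [0.5017, 0.0153, 0.3799]
orientation: [-0.168, 2.14, -2.14]
force: [1.2, 0.5, -2.7]
opening: 0.0169
```

```bash
python3 st.py
```

```text
t 10.45 out 4.12 down 0.16 lat -0.00 yaw 0.1567 | Fout -1.3 Flat 0.3 Fz -2.7 (less -1.8) | q~0.317 eyedown 0.06 Mz [ 0.0092 -0.1234 -0.0085]
```

drive_tool(rows=[1, 0.3, 0.05, 0, 0, 1, 0.3, 0.05, 0, 0, 1, 0, 0, 0, 0])

```text
time_s: 10.82
eef_pos: [0.4965, 0.0145, 0.3791]
orientation: [-0.166, 2.139, -2.139]
force: [6.3, 1.2, -4.5]
opening: 0.0168
```

```bash
python3 st.py;python3 look.py 8
```

```text
t 10.82 out 4.65 down 0.24 lat 0.00 yaw 0.1568 | Fout -6.4 Flat 0.2 Fz -4.5 (less -1.8) | q~0.366 eyedown 0.17 Mz [ 0.1078 -1.0042 -0.0347]
t 10.82 tcp [0.4965 0.0145 0.3791] poleyaw 0.15679764633354676 open 0.01676620275100116 F [ 6.314   1.2012 -4.4617] M [ 0.1078 -1.0042 -0.0347]
need cm (before turn axes) [-4.6316  0.0177 -0.0139] turn -0.0002023536664532699 j [ 0.0353  0.2423 -0.2233  1.8256  0.0603  1.0786 -1.6241]
```

View pics/c8.png

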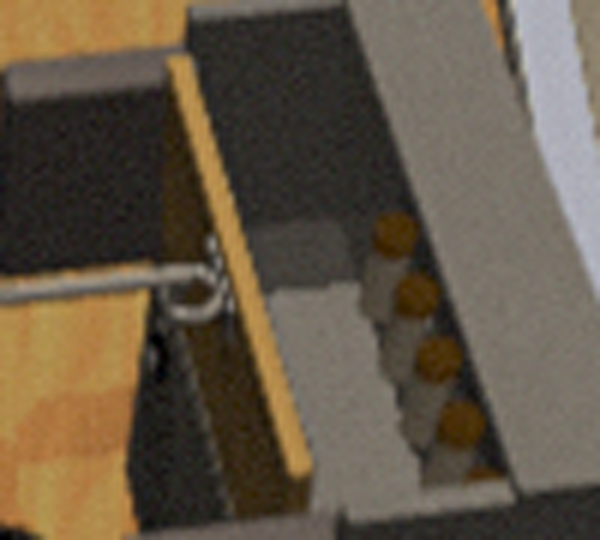

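drive_tool(rows=[1, 0.1, 0.02, 0, 0, 1, 0.1, 0.02, 0, 0, 1, 0, 0, 0, 0])

```text
time_s: 11.25
eef_pos: [0.4947, 0.0142, 0.3787]
orientation: [-0.166, 2.139, -2.139]
force: [8.7, 1.3, -5.2]
opening: 0.0167
```

```bash
python3 st.py
```

```text
t 11.25 out 4.83 down 0.28 lat -0.00 yaw 0.1568 | Fout -8.8 Flat -0.1 Fz -5.2 (less -1.8) | q~0.382 eyedown 0.21 Mz [ 0.1649 -1.2941 -0.0819]
```

drive_tool(rows=[1, 0.1, 0.03, 0, 0, 1, 0.1, 0.03, 0, 0, 1, 0, 0, 0, 0])

```text
time_s: 11.62
eef_pos: [0.4928, 0.014, 0.3781]
orientation: [-0.166, 2.139, -2.139]
force: [9.5, 0.6, -4.8]
opening: 0.0172
```

```bash
python3 st.py
```

```text
t 11.62 out 5.02 down 0.34 lat 0.00 yaw 0.1568 | Fout -9.5 Flat -0.9 Fz -4.8 (less -1.8) | q~0.400 eyedown 0.26 Mz [ 0.128  -1.5218 -0.0775]
```

drive_tool(rows=[1, 0.1, 0.03, 0, 0, 1, 0.1, 0.03, 0, 0, 1, 0, 0, 0, 0])

```text
time_s: 12.0
eef_pos: [0.4903, 0.0136, 0.3773]
orientation: [-0.167, 2.14, -2.139]
force: [5.1, 0.2, -4.5]
opening: 0.0169
```

```bash
python3 st.py
```

```text
t 12.00 out 5.27 down 0.42 lat 0.00 yaw 0.1568 | Fout -5.0 Flat -0.6 Fz -4.5 (less -1.8) | q~0.424 eyedown 0.33 Mz [ 0.054  -0.5826 -0.0401]
```

drive_tool(rows=[1, 0.1, 0.03, 0, 0, 1, 0.1, 0.03, 0, 0, 1, 0, 0, 0, 0])

```text
time_s: 12.38
eef_pos: [0.4881, 0.0132, 0.3766]
orientation: [-0.168, 2.14, -2.14]
force: [2.8, -0.8, -4.7]
opening: 0.0169
```

```bash
python3 st.py
```

```text
t 12.38 out 5.50 down 0.49 lat -0.00 yaw 0.1568 | Fout -2.6 Flat -1.2 Fz -4.7 (less -1.8) | q~0.445 eyedown 0.39 Mz [-0.0498 -0.2651  0.0073]
```

drive_tool(rows=[1, 0.1, 0.04, 0, 0, 1, 0.1, 0.04, 0, 0, 1, 0, 0, 0, 0])

```text
time_s: 12.75
eef_pos: [0.486, 0.0128, 0.3759]
orientation: [-0.168, 2.14, -2.14]
force: [-0.0, 0.8, -1.6]
opening: 0.0172
```

```bash
python3 st.py
```

```text
t 12.75 out 5.72 down 0.56 lat -0.00 yaw 0.1568 | Fout -0.1 Flat 0.8 Fz -1.6 (less -1.8) | q~0.465 eyedown 0.46 Mz [0.0132 0.0237 0.0033]
```

drive_tool(rows=[1, 0.1, 0.04, 0, 0, 1, 0.1, 0.04, 0, 0, 1, 0, 0, 0, 0])

```text
time_s: 13.12
eef_pos: [0.4841, 0.0126, 0.3751]
orientation: [-0.168, 2.14, -2.14]
force: [0.4, 0.6, -2.1]
opening: 0.0169
```

```bash
python3 st.py
```

```text
t 13.12 out 5.91 down 0.64 lat -0.00 yaw 0.1567 | Fout -0.4 Flat 0.6 Fz -2.1 (less -1.8) | q~0.483 eyedown 0.53 Mz [ 0.0279 -0.0948  0.0356]
```

drive_tool(rows=[1, 0.1, 0.04, 0, 0, 1, 0.1, 0.04, 0, 0, 1, 0, 0, 0, 0])

```text
time_s: 13.5
eef_pos: [0.4822, 0.0123, 0.3743]
orientation: [-0.168, 2.14, -2.14]
force: [1.2, 0.7, -1.9]
opening: 0.0171
```

```bash
python3 st.py
```

```text
t 13.50 out 6.10 down 0.72 lat -0.00 yaw 0.1567 | Fout -1.3 Flat 0.5 Fz -1.9 (less -1.8) | q~0.502 eyedown 0.60 Mz [ 0.0566 -0.2191 -0.0259]
```

drive_tool(rows=[1, 0.1, 0.04, 0, 0, 1, 0, 0, 0, 0])

```text
time_s: 13.75
eef_pos: [0.4814, 0.0122, 0.374]
orientation: [-0.167, 2.14, -2.139]
force: [4.7, 1.1, -2.9]
opening: 0.0168
```

```bash
python3 st.py
```

```text
t 13.75 out 6.17 down 0.75 lat 0.00 yaw 0.1568 | Fout -4.8 Flat 0.3 Fz -2.9 (less -1.8) | q~0.509 eyedown 0.63 Mz [ 0.1297 -1.0055  0.0109]
```

drive_tool(rows=[1, 0.1, 0.04, 0, 0, 1, 0, 0, 0, 0])

```text
time_s: 14.0
eef_pos: [0.481, 0.0121, 0.3738]
orientation: [-0.166, 2.139, -2.139]
force: [9.5, 0.9, -3.8]
opening: 0.0167
```

```bash
python3 st.py; python3 look.py 9
```

```text
t 14.00 out 6.22 down 0.77 lat 0.00 yaw 0.1568 | Fout -9.5 Flat -0.6 Fz -3.8 (less -1.8) | q~0.514 eyedown 0.65 Mz [ 0.2001 -1.8431 -0.0429]
t 14.00 tcp [0.481  0.0121 0.3738] poleyaw 0.1568017406108937 open 0.016679585177267885 F [ 9.5224  0.8825 -3.8242] M [ 0.2001 -1.8431 -0.0429]
need cm (before turn axes) [-6.2032 -0.505  -0.0132] turn -0.00019825938910633667 j [ 0.0406  0.2203 -0.2249  1.869   0.056   1.0561 -1.6205]
```

View pics/c9.png

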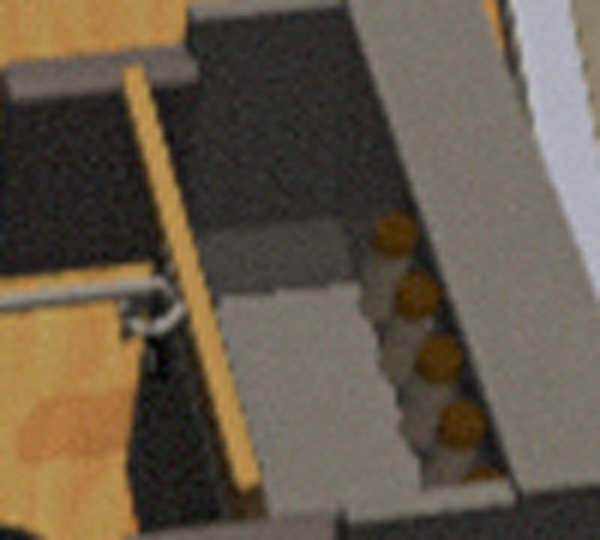

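drive_tool(rows=[1, -0.2, 0, 0, 0, 1, -0.2, 0, 0, 0, 1, -0.2, 0, 0, 0, 1, 0, 0, 0, 0])

```text
time_s: 14.55
eef_pos: [0.4861, 0.0129, 0.3734]
orientation: [-0.169, 2.14, -2.14]
force: [-0.1, -0.5, -1.0]
opening: 0.0167
```

```bash
python3 st.py; python3 look.py 10
```

```text
t 14.55 out 5.70 down 0.81 lat 0.00 yaw 0.1568 | Fout 0.2 Flat -0.4 Fz -1.0 (less -1.8) | q~0.464 eyedown 0.46 Mz [-0.03   -0.0197  0.0131]
t 14.55 tcp [0.4861 0.0129 0.3734] poleyaw 0.15680848502795586 open 0.01669343165879599 F [-0.1392 -0.4554 -0.9724] M [-0.03   -0.0197  0.0131]
need cm (before turn axes) [-5.6794 -0.5648 -0.014 ] turn -0.00019151497204417112 j [ 0.0385  0.2308 -0.2243  1.8564  0.0582  1.0611 -1.6225]
```

View pics/c10.png

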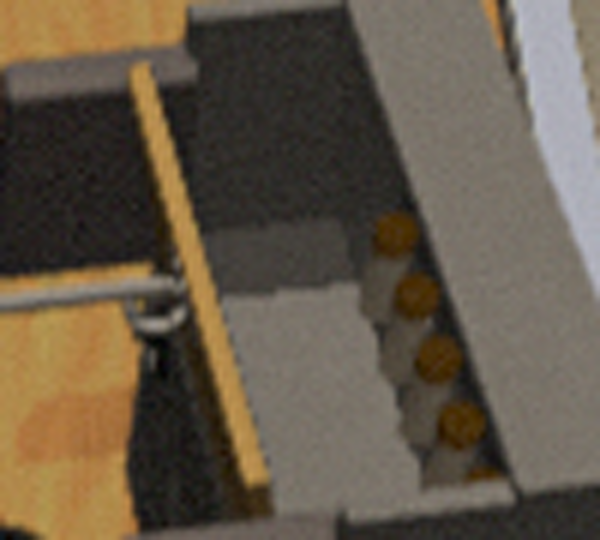

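drive_tool(rows=[1, -0.2, -0.2, 0, 0, 1, 0, -0.4, 0, 0, 1, 0, -0.4, 0, 0, 1, 0, 0, 0, 0])

```text
time_s: 15.1
eef_pos: [0.4882, 0.0132, 0.3839]
orientation: [-0.167, 2.14, -2.14]
force: [0.8, 0.7, -2.1]
opening: 0.0166
```

```bash
python3 st.py; python3 look.py 11
```

```text
t 15.10 out 5.48 down -0.24 lat -0.00 yaw 0.1567 | Fout -0.8 Flat 0.5 Fz -2.1 (less -1.8) | q~0.444 eyedown 0.39 Mz [ 0.0244 -0.0244  0.0064]
t 15.10 tcp [0.4882 0.0132 0.3839] poleyaw 0.1567036683259806 open 0.01655255679785207 F [ 0.7553  0.6514 -2.1068] M [ 0.0244 -0.0244  0.0064]
need cm (before turn axes) [-5.4662  0.4951 -0.0164] turn -0.0002963316740194344 j [ 0.0385  0.224  -0.2241  1.8368  0.0559  1.0861 -1.6202]
```

View pics/c11.png

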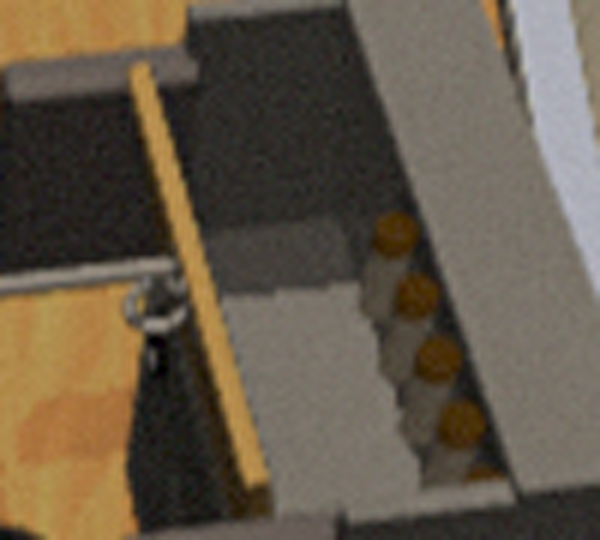

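drive_tool(rows=[1, 0.1, -0.4, 0, 0, 1, 0.1, -0.4, 0, 0, 1, 0, -0.4, 0, 0, 1, 0, 0, 0, 0])

```text
time_s: 15.65
eef_pos: [0.4863, 0.0129, 0.3959]
orientation: [-0.167, 2.14, -2.14]
force: [-0.1, 0.7, -1.6]
opening: 0.0172
```

```bash
python3 st.py; python3 look.py 12
```

```text
t 15.65 out 5.68 down -1.44 lat -0.00 yaw 0.1567 | Fout 0.0 Flat 0.7 Fz -1.6 (less -1.8) | q~0.462 eyedown 0.45 Mz [ 0.0143 -0.0295  0.0654]
t 15.65 tcp [0.4863 0.0129 0.3959] poleyaw 0.15671209688690446 open 0.017192201445479584 F [-0.1295  0.6937 -1.592 ] M [ 0.0143 -0.0295  0.0654]
need cm (before turn axes) [-5.6646  1.6885 -0.0153] turn -0.0002879031130955667 j [ 0.04    0.2099 -0.2241  1.8232  0.0517  1.1135 -1.6162]
```

View pics/c12.png

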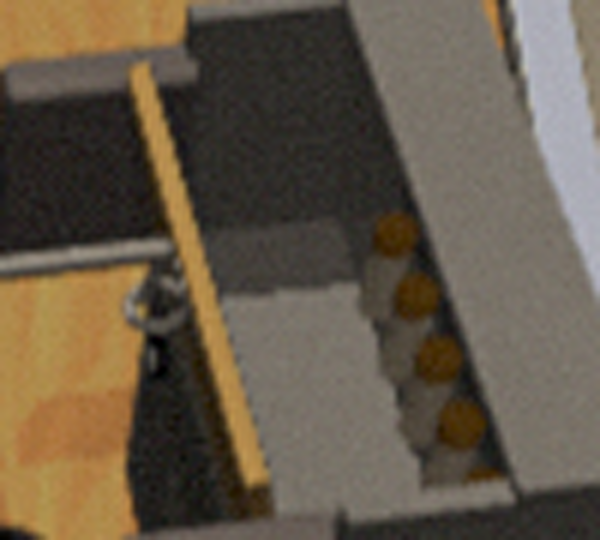

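drive_tool(rows=[1, 0, -0.4, 0, 0, 1, 0, -0.5, 0, 0, 1, 0, -0.7, 0, 0, 1, 0, -1.0, 0, 0, 1, 0, 0, 0, 0])

```text
time_s: 16.32
eef_pos: [0.4864, 0.0129, 0.4224]
orientation: [-0.167, 2.139, -2.139]
force: [-0.6, -0.9, -2.8]
opening: 0.0168
```

```bash
python3 st.py; python3 look.py 13
```

```text
t 16.32 out 5.67 down -4.09 lat 0.00 yaw 0.1568 | Fout 0.8 Flat -0.8 Fz -2.8 (less -1.8) | q~0.461 eyedown 0.45 Mz [-0.0532 -0.0095  0.0165]
t 16.32 tcp [0.4864 0.0129 0.4224] poleyaw 0.15676700783862874 open 0.01679741799262914 F [-0.6294 -0.8704 -2.7608] M [-0.0532 -0.0095  0.0165]
need cm (before turn axes) [-5.6465  4.3473 -0.0143] turn -0.00023299216137129264 j [ 0.0412  0.1883 -0.2234  1.7812  0.0451  1.1756 -1.6097]
```

View pics/c13.png

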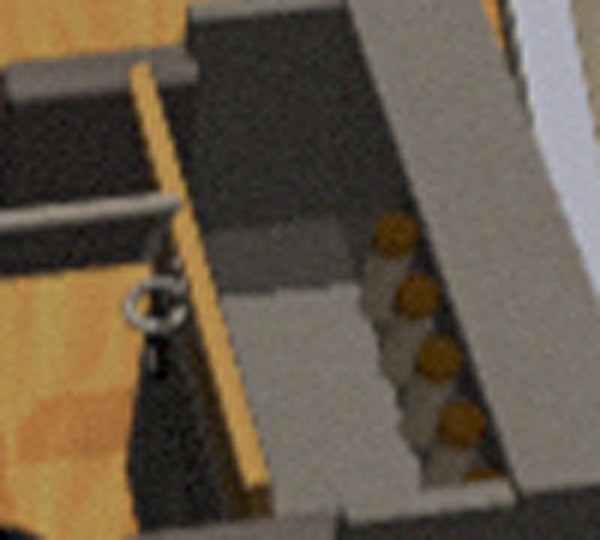

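drive_tool(rows=[1, 0, -1.5, 0, 0, 1, 0, -2, 0, 0, 1, 0.1, 0, 2, 0, 1, 0.1, 0, 3.5, 0, 1, 0.15, 0, 4.1, 0, 1, 0.15, 0, 4.1, 0, 1, 0.15, 0, 4.1, 0, 1, 0.15, 0, 4.1, 0, 1, 0.14, 0, 3.5, 0, 1, 0.1, 0, 2.7, 0, 1, 0, 0, 0, 0.065, 1, 0, 0, 0, 0.07, 1, 0, 0, 0, 0])

```text
time_s: 18.0
eef_pos: [0.5198, -0.2663, 0.4571]
orientation: [-0.024, 2.21, -2.21]
force: [1.5, 0.1, -2.1]
opening: 0.017
```

Run:
```python
from h import *
need([.5193,-.2659,.062],.0219)
f=shot('wrist','w14');s=shot('scene','s14');t=shot('top','t14')
im=np.zeros((560,800,3),np.uint8)
im[:400,:800]=cv2.resize(s[235:285,290:390],None,fx=8,fy=8,interpolation=2)
cv2.imwrite('pics/a14.png',im)
```

```text
t 18.00 tcp [ 0.5198 -0.2663  0.4571] poleyaw 0.02218677306906347 open 0.016984947793958705 F [ 1.5093  0.0983 -2.0901] M [ 0.0072 -0.0009  0.0855]
need cm (before turn axes) [ 0.06   34.1066 -0.04  ] turn 0.0002867730690634396 j [ 0.3845  0.3357 -0.0173  1.4945  0.0058  1.3112 -1.182 ]
```

View pics/w14.png

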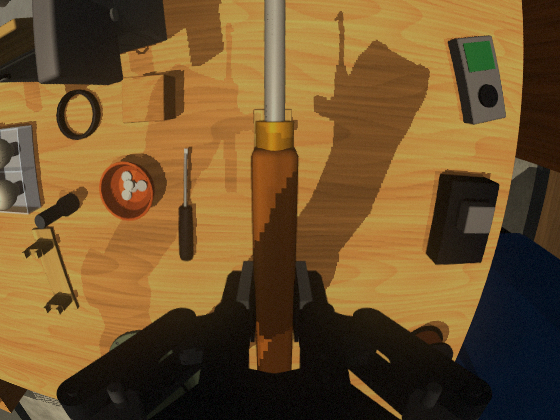

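View pics/a14.png

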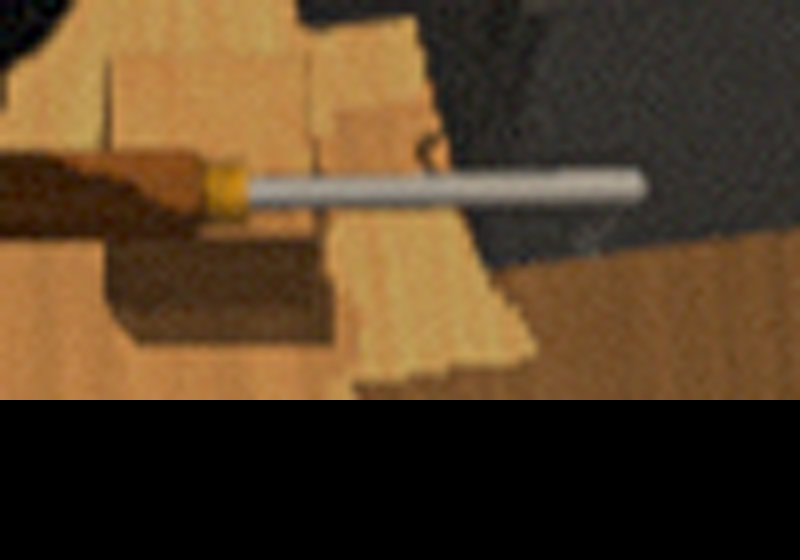

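View pics/s14.png

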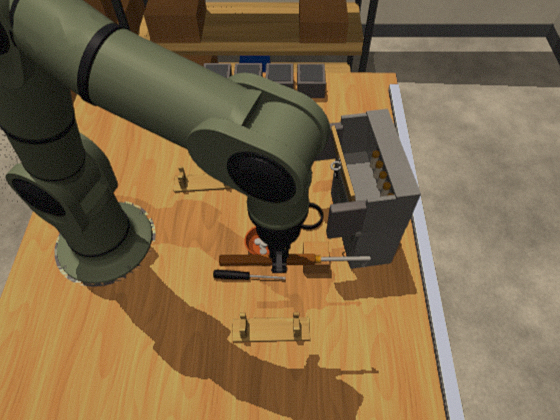

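drive_tool(rows=[1, 0.06, 3, -0.04, 0, 1, 0, 5, 0, 0, 1, 0, 5, 0, 0, 1, 0, 5, 0, 0, 1, 0, 5, 0, 0, 1, 0, 4, 0, 0, 1, 0, 2.5, 0, 0, 1, 0, 1, 0, 0, 1, 0, 0, 0, 0])

```text
time_s: 19.27
eef_pos: [0.5193, -0.266, 0.1516]
orientation: [-0.025, 2.21, -2.21]
force: [1.0, -0.7, -1.0]
opening: 0.0173
```

Run:
```python
from h import *
need([.5193,-.2659,.062],.0219)
s=shot('scene','s15');shot('wrist','w15')
cv2.imwrite('pics/c15.png',cv2.resize(s[290:350,225:375],None,fx=5,fy=5,interpolation=2))
```

```text
t 19.27 tcp [ 0.5193 -0.266   0.1516] poleyaw 0.02223561633137372 open 0.017289968061351222 F [ 0.9901 -0.7499 -0.9823] M [-0.019   0.0042 -0.0088]
need cm (before turn axes) [-0.0034  3.5637 -0.0047] turn 0.0003356163313736893 j [ 0.393   0.6561 -0.0302  1.8263  0.03    0.6598 -1.2032]
```

View pics/c15.png

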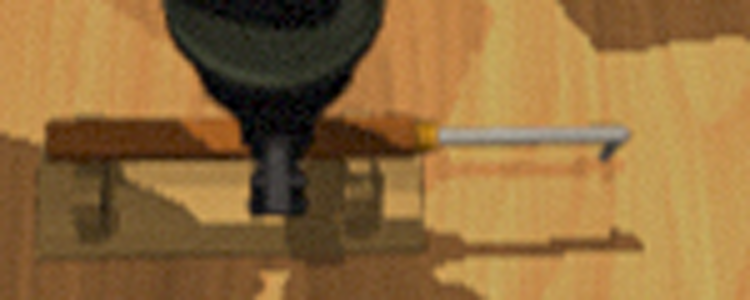

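View pics/w15.png

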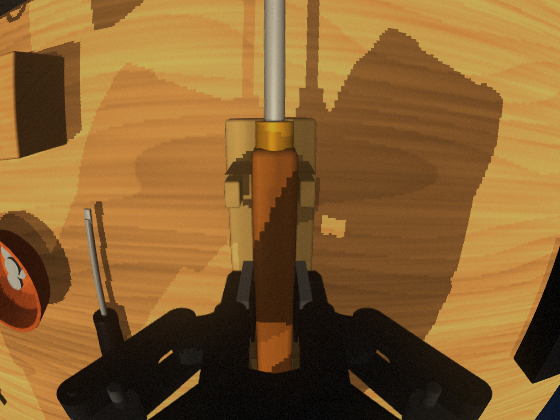

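drive_tool(rows=[1, 0, 1, 0, 0, 1, 0, 1, 0, 0, 1, 0, 0.8, 0, 0, 1, 0, 0.4, 0, 0, 1, 0, 0.2, 0, 0, 1, 0, 0, 0, 0])

```text
time_s: 20.12
eef_pos: [0.5192, -0.2659, 0.1175]
orientation: [-0.024, 2.21, -2.211]
force: [-0.7, 0.9, -1.0]
opening: 0.0169
```

Run:
```python
from h import *
need([.5193,-.2659,.062],.0219)
```

```text
t 20.12 tcp [ 0.5192 -0.2659  0.1175] poleyaw 0.02178025523132332 open 0.01686855784659056 F [-0.7487  0.9375 -1.0496] M [-0.0365  0.0465 -0.0025]
need cm (before turn axes) [-0.0118  0.1492 -0.0006] turn -0.00011974476867671058 j [ 0.3922  0.7099 -0.0292  1.8378  0.0341  0.5943 -1.2072]
```

drive_tool(rows=[1, 0, 0.15, 0, 0, 1, 0, 0, 0, 0, 3, 0, 0, 0, 0, 4, 0, 0, 0, 0, 5, 0, 0, 0, 0, 5, 0, 0, 0, 0])

```text
time_s: 20.88
eef_pos: [0.5192, -0.2659, 0.116]
orientation: [-0.024, 2.211, -2.21]
force: [0.2, -1.3, 0.4]
opening: 0.0503
```

Run:
```python
from h import *
need([.5193,-.2659,.062],.0219)
```

```text
t 20.88 tcp [ 0.5192 -0.2659  0.116 ] poleyaw 0.021782499162184887 open 0.05025379170878428 F [ 0.1683 -1.2789  0.4345] M [-0.0431 -0.004  -0.0193]
need cm (before turn axes) [-0.0147 -0.0015  0.0029] turn -0.0001175008378151432 j [ 0.3922  0.7123 -0.0292  1.8383  0.0342  0.5915 -1.2074]
```

drive_tool(rows=[5, 0, -1, 0, 0, 5, 0, -2, 0, 0, 5, 0, -4, 0, 0, 5, 0, -5, 0, 0, 5, 0, -5, 0, 0, 5, 3, -4, 3, 0, 5, 5, 0, 4, 0, 5, 5, 0, 4, 0, 5, 5, 0, 4, 0, 5, 3, 0, 3, 0, 5, 0, 0, 0, 0, 5, 0, 0, 0, 0])

```text
time_s: 22.38
eef_pos: [0.3171, -0.447, 0.3264]
orientation: [-0.024, 2.21, -2.21]
force: [-0.3, 0.2, 0.6]
opening: 0.0501
```

Run:
```python
from h import *
need([.5193,-.2659,.062],.0219)
s=shot('scene','s16');t=shot('top','t16')
im=np.zeros((600,760,3),np.uint8)
im[:250,:675]=cv2.resize(s[300:350,225:360],None,fx=5,fy=5,interpolation=2)
im[255:255+330,:330]=cv2.resize(s[110:220,305:415],None,fx=3,fy=3,interpolation=2)
im[255:255+320,340:340+420]=cv2.resize(t[70:190,175:332],None,fx=2.67,fy=2.67,interpolation=2)[:320,:420]
cv2.imwrite('pics/c16.png',im)
cv2.imwrite('pics/d16.png',cv2.resize(t[155:285,340:400],None,fx=4,fy=4,interpolation=2))
```

```text
t 22.38 tcp [ 0.3171 -0.447   0.3264] poleyaw 0.02211882607384963 open 0.05006442236394501 F [-0.2988  0.1891  0.5693] M [ 0.0196  0.0145 -0.0009]
need cm (before turn axes) [-20.6046  21.0528 -17.6582] turn 0.0002188260738495984 j [ 0.8117  0.3745  0.0454  1.7817 -0.0205  0.9856 -0.6835]Traceback (most recent call last):
  File "<stdin>", line 7, in <module>
ValueError: could not broadcast input array from shape (320,419,3) into shape (320,420,3)
```

View pics/t16.png

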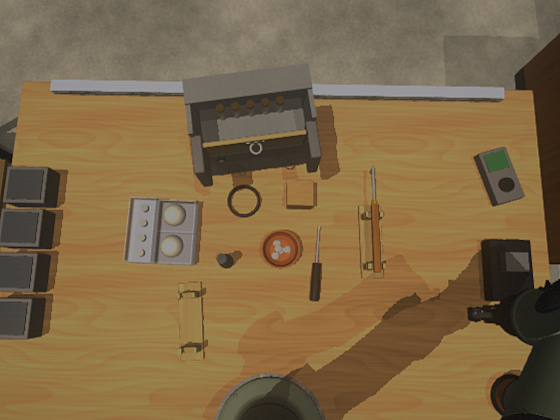

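Run:
```python
from h import *
s=cv2.imread('pics/s16.png');t=cv2.imread('pics/t16.png');t0=cv2.imread('pics/top0.png')
im=np.zeros((600,760,3),np.uint8)
im[:250,:675]=cv2.resize(s[300:350,225:360],None,fx=5,fy=5,interpolation=2)
im[255:585,:330]=cv2.resize(s[110:220,305:415],None,fx=3,fy=3,interpolation=2)
im[260:580,350:500]=cv2.resize(t0[155:283,340:400],None,fx=2.5,fy=2.5,interpolation=2)
im[260:580,510:660]=cv2.resize(t[155:283,340:400],None,fx=2.5,fy=2.5,interpolation=2)
cv2.imwrite('pics/c16.png',im)
```

```text
(no output)
```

View pics/c16.png

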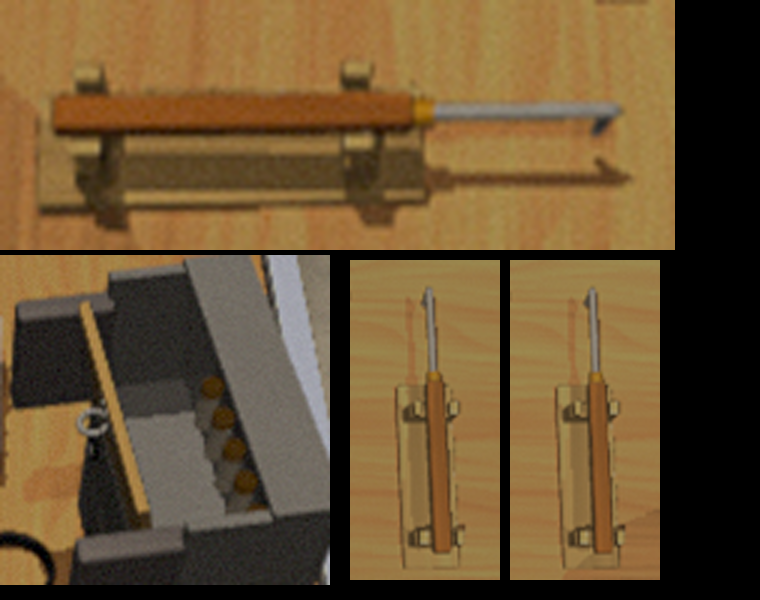

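```bash
python3 -c "
from h import *
print(robot.sense()['force'],robot.job_done())"
```

```text
the job is handed in; nothing more can be done
[ 0.4439 -0.355  -0.3051] None
```

The pole is back in its rest, the hatch is held open by its catch, and I have handed the job in. No verdict was reported. It took about 22 s of the 72 s allowed.

- **Hooking:** I took the pole from the rest farthest to the robot's right and lowered the hook pin into the eye. The camera view showed the ring where I had measured it.
- **Catch and stop:** The pull peaked at about 9.5 N near 0.40 rad, a little over the 4 to 9 N described. It faded to zero at about 0.47 rad. I felt the stop at about 0.51 rad and backed off at about 9.5 N, so the pull readings stayed well under 30 N.
- **Unhooking:** The hatch settled back slightly to about 0.48 rad, estimated from the picture, and did not move while I unhooked.
- **Last checks:**
  - The pictures show the hatch still open with the pole well clear of the eye. The pole lies in both forks with its hook end the same way.
  - By the scene picture, the pole now sits about 2–3 mm across and 0.01 rad off where it started. That is inside the limits of 12 mm and 0.1 rad.
  - The other objects look unmoved in the last top picture, checked by eye. The force reading showed the gripper touching nothing.
- **Only oddity:** When I first gripped the pole there was an unexpected upward push of about 8 N on the gripper, and it sat about 3 mm high. I allowed for that in the later moves.

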